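# Seat and hold the lamp holder in the spring-return test socket

## Task

Take the orange lamp holder out of the wooden rack and put it, bulb down, into the blue test socket: drop its two side lugs into the slots, push it in against the spring until its flange is down on the cover plate, and twist it a quarter turn clockwise (seen from above) as far as it goes. The socket springs back if released, so finish still gripping the holder, with its flange pressed down on the plate and fully turned. Leave the grey holders in the rack and everything else on the bench where it is.

Things in the scene. Friction and masses are not known exactly. Their poses are not given: they have to be found in the camera images.
- holder_orange: Orange lamp holder, 60 g, upright in one of the rack's 3 holes (varies). Origin on its axis at the underside of the lugs, z up. Bulb and brass neck, 16 mm diameter, z -26 to 0 mm; shank 22 mm diameter, z 0 to 17; two lugs along +y and -y, 7 mm wide, tips 17.5 mm from the axis, z 0 to 10, round below; flange 41 mm diameter, z 17 to 21; above it the grip wing. Half a turn gives the same shape.
- orange_wing (a point): Centre of the orange holder's flat grip wing, on its axis 37 mm above its origin, axes as the holder's. The wing is 12 mm thick (x), 34 mm wide (y) and 32 mm high, standing on the flange. It is pinched by its two broad faces (closing along x).
- holder_grey_a: Same shape and size as the orange holder, but mid-grey; a spare that stays in the rack. Origin and axes as for the orange one.
- holder_grey_b: Same shape and size as the orange holder, but mid-grey; a spare that stays in the rack. Origin and axes as for the orange one.
- rack: Light wooden block, 56 x 250 x 40 mm (x, y, z), fixed to the bench; origin at the centre of its underside. Three 19 mm square holes, 34 mm deep, at y = -90, 0, +90 mm; bulb and neck stand in a hole, shank and lugs rest on the top face (holder's origin 40 mm above the bench). The wings stand across the block (along its x, give or take 0.4 rad).
- socket: Blue test socket fixed to the bench: box 76 x 76 mm, 60 mm high to the top of its aluminium cover plate, on a 108 x 76 mm foot. Origin at the centre of its underside, z up. The 5 mm plate has an eight-sided opening 26 mm across on the axis and two slots running out along +y and -y (red marks), 11 mm wide, ending 19.5 mm from the axis. Black marks along x: where the lugs lie when turned.
- socket_seat (a point): Point on the socket's axis, 43 mm above the bench, where the holder's origin lies when its flange is flush on the plate; axes as the socket's. Set in lightly, lugs along y, the holder rests on the sprung rotor (grooves 11 mm wide under the slots) 7 mm higher. It cannot turn until pushed down at least 5 mm of these 7, lugs below the plate. Turned but no longer pushed, it rises 2 mm.
- socket_mouth (a point): Point on the socket's axis, level with the top of the cover plate (60 mm above the bench); axes as the socket's.
- socket_press (a joint): How far the rotor is pushed down: 0 m at rest, about 0.007 with the flange of a holder flush on the plate. Spring: 4 N at rest, about 10 N at 0.007, pushing up.
- socket_turn (a joint): How far the rotor is turned clockwise seen from above: 0 rad at rest (grooves under the slots), hard stop at 1.4. The holder drives it by its lugs after some 0.1 rad of free play, so a holder turns about 1.5 rad in all. Spring: 0.03 N m at rest, 0.17 N m at the stop, turning it back.
- plug: Green multi-pin connector plug, 35 x 28 x 21 mm; origin at the centre of its underside. Bystander.
- pry_tool: Orange flat trim lever, 28 x 195 x 9 mm; origin at the centre of its underside. Bystander.
- pen: White marker pen with black cap lying on the bench, 11 x 101 x 12 mm; origin at the centre of its underside. Bystander.
Mind the look-alikes: they are no part of the job. Of the things shaped like the holder_orange, the orange one is meant. Of the things that look like the socket, the smaller one is meant.

How it is judged:
On the way, in this order (a step that is already met when the one before it is completed fails the run):
1. the orange holder is lifted clear of the rack (height (world z) of holder_orange above 0.075 m), for 0.1 s.
2. the orange holder stands in the socket, lugs in the slots, and pushes the spring down (horizontal distance between holder_orange and socket_mouth below 0.006 m and angle between holder_orange's own z axis and vertical below 0.15 rad and value of joint socket_press above 0.004 m and z of holder_orange in the frame of socket_mouth below -0.0125 m), for 0.05 s.
At the end, for the whole second after the job is handed in: The gripper still holds the orange holder (more than 2 N), upright (within 0.15 rad) and within 6 mm of the socket's axis, its flange within 1.8 mm of the cover plate, the rotor pushed down more than 5 mm and turned more than 1.2 rad, the lugs within 0.35 rad of the black marks, the holder at rest (horizontal distance between holder_orange and socket_mouth below 0.006 m and angle between holder_orange's own z axis and vertical below 0.15 rad and value of joint socket_turn above 1.2 rad and value of joint socket_press above 0.005 m and z of holder_orange in the frame of socket_mouth below -0.0152 m and angle between the y axis of holder_orange and the x axis of socket, either way round below 0.35 rad and contact force between the fingers and holder_orange above 2 N and linear speed of holder_orange below 0.02 m/s); the arm keeps its last pose, push and grip.
It fails at once if a grey holder is taken or knocked out of its place (moved more than 15 mm or tipped) (distance of any of holder_grey_a, holder_grey_b from where it was at the start of the episode above 0.015 m or angle between any of holder_grey_a, holder_grey_b's own z axis and vertical above 0.3 rad).
It fails at once if another thing on the bench is moved more than 25 mm (distance of any of plug, pry_tool, pen from where it was at the start of the episode above 0.025 m).
It also fails if it takes over 45 s, if anything falls off the work surface, if the arm or the gripper's body presses on something with over 40 N, if the wrist force passes 120 N, or if a joint passes its speed limit or range.

## Robot

A 7-joint arm with a two-finger parallel gripper is mounted at the origin on a cart in front of the work surface, level with it; the furniture and walls round the work are solid. World frame = base frame: x ahead of the robot, y to its left, z up, the work surface at z = 0. Lengths are in m, angles in rad, forces in N, time in s.
With the tool pointing down it reaches from about 0.4 to 0.85 m from the base axis. Payload 4.5 kg.
Tool frame: the origin (TCP) lies at the very end of the fingers, on their centre line; the grasp point (between the pads) lies 19 mm behind it; z points along the fingers, y is the line along which they close (so a half turn about z gives the same grasp; the last joint's range is limited). The gripper opens to 88 mm and grips with 3 to 60 N. Pads are 18 mm wide; open, the fingers measure 123 mm over their backs; the gripper's body (75 mm by 187 mm) begins 45 mm behind the grasp point.
Start: joints at [1.188, 0.689, -0.195, 1.565, 0.157, 0.902, -0.215], TCP at [0.253, -0.572, 0.239] pointing down, gripper open.
Joint ranges: [-3.01, 3.01], [-0.46, 2.08], [-1.47, 1.51], [0.13, 2.56], [-1, 4.14], [0.04, 2.09], [-2.66, 2.66]. Speed limits (rad/s): [2.57, 2.57, 3.14, 3.14, 3.14, 3.14, 3.14].

## Interface

Orientations are given as a unit quaternion [x, y, z, w].
In Python, from plant import r gives the robot as it stands. The module is installed in compiled form; this text tells all that it offers.
- The arm moves only by the tool step_arm, never from a script. Its argument "increments" is a list of rows, each a list of 2 entries, a list of its own where there are three numbers: the shift along the world's x, y, z in cm, then the turn, a rotation vector about the world's x, y, z in degrees. A call has exactly 10 rows; each row shifts and turns the commanded pose from where the row before left it; what a row does not reach is not made up. A row lasts 1/10 s, in which the tool goes at most 50 mm and 8.59 degrees, less where a joint would pass 70% of its speed; a pose out of reach is approached as far as the arm can. A call is refused whole if a number of a shift passes 5 or a number of a turn 8.59, either way. A call with a gripper value outside its range is refused whole. "fingers" is the opening, from 0 (shut) to 1 (fully open), set as the call begins (left out, the last holds). The fingers move at their own pace and stop on an object; "grip_force" is the grip in N (left out, the last holds). Time passes only in rows, so rows that do not move let the fingers close, or fill a call up. It gives the time, the measured TCP pose, the force, the opening and the grip force at its end, in the units of the state.
- r.get_state(): the state, without advancing time (a new reading comes with each control period).
- r.snapshot(name): name is "side" or "top"; returns (picture, depth): 480x640x3 uint8, red, green, blue; 480x640 float32, m along the optical axis (not along the pixel's ray), 0 where there is no reading.
- r.calibration(name): a dict with "fov_y" (degrees; the focal length in pixels is half the picture's height over the tangent of half this angle, whatever the lens; pixels are square), "cx", "cy" (the principal point, pixels), "k1" (the pictures are not rectified: a ray, as slopes to the right and down, at radius r is drawn at 1 + k1 r^2 times it, then the intrinsics apply), "R" (3x3) and "t" (3): a world point X has camera coordinates R X + t. Camera axes: x right, y down, z forward; pixel columns grow to the right and rows downward; lengths in m; the calibration is good to about 2 mm. A picture is of the moment at which its call begins. calibration takes no time and is no camera call.
- r.finish_job(): hands the job in; it is judged then, once.
The state is a dict: "clock": time; "q": joint angles; "qd": joint speeds; "joint_torque": joint torques, N m; "tool_pos": TCP position; "eef_rot": TCP orientation; "contact_force": force on the tool from outside, world axes, zero at the start; "moment": the same for the moment, N m; "opening": opening from 0.0 (shut) to 1.0 (fully open); "finger_force": force on a finger pad.
Only numpy, scipy, OpenCV 4.12 (cv2) and the standard library are available. Lean on these libraries where they do the work, as an engineer would, in place of code of your own. Each camera call takes 0.05 s, during which the arm holds its last target. There are 200 camera calls.

## Working session

There is one attempt and no reset: what is moved stays moved. The work goes in short steps, Python scripts to look and compute and a tool call to move; the robot and the scene stay as the last step left them, time stands still between calls to the robot, and variables do not carry over. Pictures are saved under pics/ and viewed, at most 10 in all, crops included, and the job is handed in when it is done.

Besides the shell and the picture viewer there is one more tool, called after "Request:" by a JSON object that holds its "fn" and its "kwargs", one argument or row to a line. step_arm: Moves the arm, as the interface text tells. Its arguments: {"type":"object","properties":{"increments":{"type":"array","items":{"type":"array"}},"fingers":{"type":"number"},"grip_force":{"type":"number"}},"required":["increments"]}

```bash
mkdir -p pics; cat > h.py <<'E'
import numpy as np, cv2
from plant import r
def cal(n):
    c=r.calibration(n); f=240/np.tan(np.radians(c["fov_y"])/2)
    return c,f,np.array(c["R"]),np.array(c["t"])
def ray(n,u,v):
    c,f,R,t=cal(n); x=(u-c["cx"])/f; y=(v-c["cy"])/f
    a,b=x,y
    for _ in range(20):
        s=1+c["k1"]*(a*a+b*b); a,b=x/s,y/s
    return -R.T@t, R.T@np.array([a,b,1.])
def onz(n,u,v,z):
    o,d=ray(n,u,v); return o+d*(z-o[2])/d[2]
def deproj(n,u,v,d):
    o,w=ray(n,u,v); return o+w*d
def proj(n,X):
    c,f,R,t=cal(n); p=R@np.asarray(X)+t; a,b=p[:2]/p[2]; s=1+c["k1"]*(a*a+b*b)
    return np.array([a*s*f+c["cx"],b*s*f+c["cy"]])
E
python3 - <<'E'
from h import *
for n in("top","side"):
    p,d=r.snapshot(n); cv2.imwrite(f"pics/{n}0.png",p[:,:,::-1]); np.savez(f"{n}0.npz",p=p,d=d)
    c,f,R,t=cal(n); print(n,f,c["k1"],-R.T@t,R[2])
s=r.get_state();print(s["tool_pos"],s["eef_rot"],s["opening"],s["contact_force"],s["clock"])
E
```

```text
top 496.738769484424 0.014137998150195338 [0.40859479 0.03578802 1.21457287] [ 0.10187274 -0.01039167 -0.99474316]
side 536.0022281622231 0.01092156255420313 [ 0.17289344 -1.06645353  0.66563259] [ 0.26828135  0.84797778 -0.45712012]
[ 0.25274872 -0.57100198  0.23800317] [ 9.78357974e-01  2.06917887e-01 -2.21958587e-04 -7.83304163e-04] 0.9985479387467152 [ 0.2051263   0.10564333 -0.39333484] 0.1
```

View pics/top0.png

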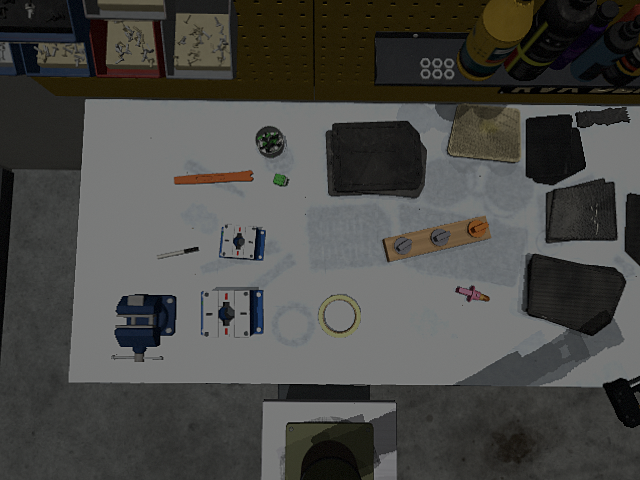

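View pics/side0.png

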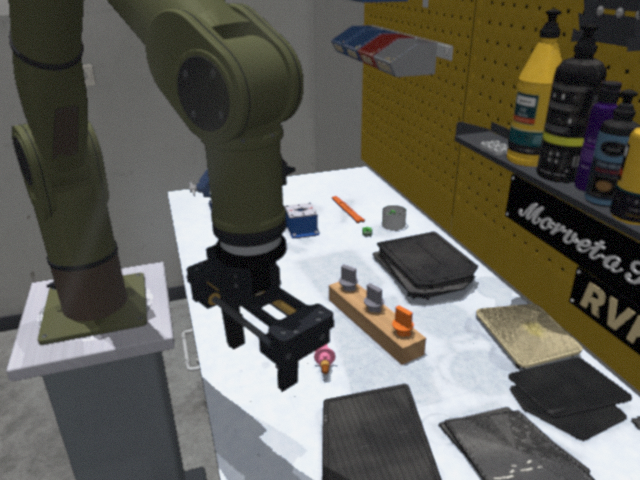

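Top view: the orange holder is at (478,228) in the rack, with grey ones at (402,245) and (440,237). Two socket look-alikes: one at (241,242), smaller, and one at (228,312), larger. The task wants the smaller one, so I'll measure both and confirm with a crop.

```bash
python3 - <<'E'
from h import *
p=np.load("top0.npz")["p"];d=np.load("top0.npz")["d"]
hsv=cv2.cvtColor(p,cv2.COLOR_RGB2HSV)
def comps(m,n,amin):
    k,l,st,c=cv2.connectedComponentsWithStats(m.astype(np.uint8))
    for i in range(1,k):
        if st[i,4]>=amin: yield l==i,st[i],c[i]
H,S,V=[hsv[...,i].astype(int) for i in range(3)]
print("red")
for m,st,c in comps(((H<6)|(H>172))&(S>120)&(V>60)&(np.arange(640)[None]<300)&(np.arange(480)[:,None]>210),0,3): print(st,c,onz("top",*c,.06).round(4))
print("blue")
for m,st,c in comps((H>98)&(H<125)&(S>100)&(V>30)&(np.arange(480)[:,None]>200),0,40): print(st,c)
print("plates")
for x0,x1,y0,y1 in((215,270,218,268),(198,268,280,342)):
    dd=d[y0:y1,x0:x1]; P=np.array([[*deproj("top",u,v,d[v,u])] for v in range(y0,y1) for u in range(x0,x1) if d[v,u]>0])
    q=P[(P[:,2]>.05)]; 
    print(np.percentile(q[:,2],[5,50,95]).round(4)); rc=cv2.minAreaRect(q[:,:2].astype(np.float32)); print(rc, np.percentile(P[:,2],[5]))
print("orange")
for m,st,c in comps((H>5)&(H<17)&(S>190)&(V>60)&(np.arange(640)[None]>380)&(np.arange(480)[:,None]>200),0,20):
    print(st,c); v,u=np.nonzero(m); P=np.array([deproj("top",a,b,d[b,a]) for a,b in zip(u,v)]); print(np.percentile(P[:,2],[5,25,50,75,95]).round(3))
    q=P[P[:,2]>.082]; print(len(q),q.mean(0),cv2.minAreaRect(q[:,:2].astype(np.float32)))
# rack top
P=np.array([deproj("top",u,v,d[v,u]) for v in range(205,270) for u in range(375,500)])
q=P[(P[:,2]>.034)&(P[:,2]<.046)]; print("rack",cv2.minAreaRect(q[:,:2].astype(np.float32)),np.median(q[:,2]), "bench",np.median(P[:,2][P[:,2]<.02]))
a=cv2.resize(p[210:345,195:275],None,fx=4,fy=4,interpolation=2); b=cv2.resize(p[205:265,380:495],None,fx=4,fy=4,interpolation=2)
o=np.zeros((540,790,3),np.uint8); o[:,:320]=a; o[:240,325:785]=b; o=np.clip(o*1.6,0,255).astype(np.uint8)
cv2.imwrite("pics/crop.png",o[:,:,::-1])
E
```

```text
red
[239 228   2   3   5] [239.4 228.8] [0.5542 0.2132 0.06  ]
[237 251   2   4   7] [237.42857143 252.28571429] [0.4991 0.2164 0.06  ]
[225 294   2   6  12] [225.5 296.5] [0.3967 0.2411 0.06  ]
[225 328   2   6  12] [225.5 330.5] [0.3195 0.2389 0.06  ]
blue
[255 230  10  30 174] [260.20689655 244.72988506]
[253 290  10  44 364] [257.75549451 310.97802198]
[116 297  39  17 369] [135.08672087 308.15718157]
[161 296  14  39 300] [168.86       313.92333333]
[201 304   2  27  51] [201.47058824 316.76470588]
[158 309   8  19  93] [161.46236559 318.43010753]
[219 308   8  11  62] [222.03225806 313.40322581]
[136 317  13   8  91] [141.43956044 320.7032967 ]
[115 329  40  24 685] [135.08175182 338.10510949]
plates
[0.0549 0.0597 0.0633]
((0.5252783298492432, 0.2145712971687317), (0.0767311230301857, 0.07613670825958252), 86.4027328491211) [-0.00326443]Traceback (most recent call last):
  File "<stdin>", line 15, in <module>
  File "h.py", line 15, in deproj
    o,w=ray(n,u,v); return o+w*d
        ~~~^^^^^^^
  File "h.py", line 7, in ray
    c,f,R,t=cal(n); x=(u-c["cx"])/f; y=(v-c["cy"])/f
            ~~~^^^
  File "h.py", line 4, in cal
    c=r.calibration(n); f=240/np.tan(np.radians(c["fov_y"])/2)
ValueError: time passes only in moves, steps and waits
```

```bash
sed -i 's/^def cal/from functools import lru_cache\n@lru_cache\ndef cal/' h.py; python3 - <<'E'
from h import *
p=np.load("top0.npz")["p"];d=np.load("top0.npz")["d"]
hsv=cv2.cvtColor(p,cv2.COLOR_RGB2HSV)
H,S,V=[hsv[...,i].astype(int) for i in range(3)]
def cloud(x0,x1,y0,y1): return np.array([deproj("top",u,v,d[v,u]) for v in range(y0,y1) for u in range(x0,x1) if d[v,u]>0])
P=cloud(198,268,280,342); q=P[P[:,2]>.05]; print("big",cv2.minAreaRect(q[:,:2].astype(np.float32)))
m=(H>4)&(H<18)&(S>180)&(V>60); m[:205]=0; m[265:]=0; m[:,:460]=0
v,u=np.nonzero(m); print(len(u),u.mean(),v.mean()); P=np.array([deproj("top",a,b,d[b,a]) for a,b in zip(u,v)]); print(np.percentile(P[:,2],[5,25,50,75,95]).round(3))
for a in (455,):
  P=cloud(460,495,212,245)
  for lo in(.075,.085):
    q=P[P[:,2]>lo]; print(len(q),q.mean(0),cv2.minAreaRect(q[:,:2].astype(np.float32)))
  q=P[(P[:,2]>.052)]; print("all",cv2.minAreaRect(q[:,:2].astype(np.float32)))
P=cloud(375,500,205,270)
q=P[(P[:,2]>.034)&(P[:,2]<.046)]; print("rack",cv2.minAreaRect(q[:,:2].astype(np.float32)),np.median(q[:,2]), "bench",np.median(P[:,2][P[:,2]<.02]))
a=cv2.resize(p[210:345,195:275],None,fx=4,fy=4,interpolation=2); b=cv2.resize(p[205:265,380:495],None,fx=4,fy=4,interpolation=2)
o=np.zeros((540,790,3),np.uint8); o[:,:320]=a; o[:240,325:785]=b; o=np.clip(o*1.6,0,255).astype(np.uint8)
cv2.imwrite("pics/crop.png",o[:,:,::-1])
E
```

```text
big ((0.3587688207626343, 0.2348284125328064), (0.10455666482448578, 0.10565517097711563), 1.7411688566207886)
208 477.5769230769231 227.91826923076923
[0.058 0.061 0.063 0.092 0.095]
93 [ 0.55957749 -0.34000761  0.09147532] ((0.5603689551353455, -0.3418257534503937), (0.01248199213296175, 0.03451858460903168), 23.74305534362793)
86 [ 0.55995631 -0.34086861  0.09246795] ((0.5602648854255676, -0.3418715298175812), (0.012254630215466022, 0.03451858460903168), 23.74305534362793)
all ((0.5598973631858826, -0.3406766653060913), (0.03847230598330498, 0.03747545927762985), 25.49490737915039)
rack ((0.5396093130111694, -0.2550976872444153), (0.056192297488451004, 0.25073233246803284), 13.523172378540039) 0.040191398780454524 bench 0.0002809250475119818
```

View pics/crop.png

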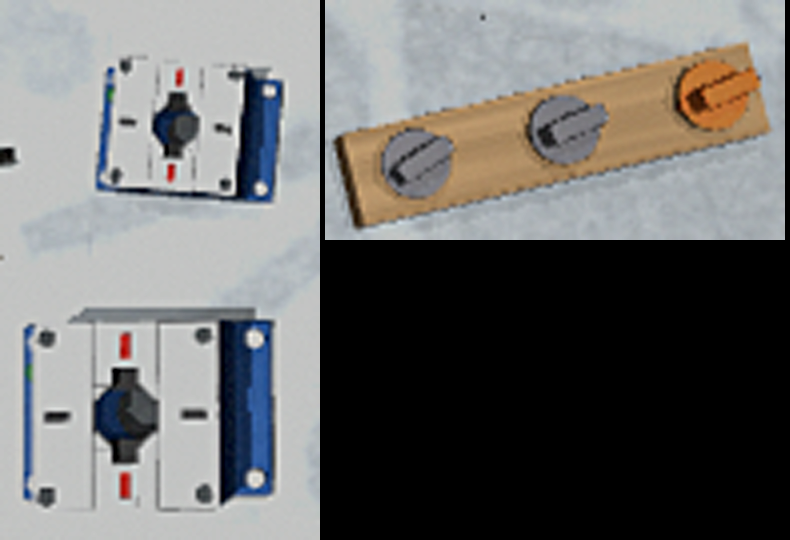

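The left crop shows the small socket at top, 76 mm plate measured, against 105 mm for the big one below. Its red slot marks run along world x at about -3.5°. On the right is the orange holder, its wing measured at 12.3 x 34.5 mm, top z 0.093. It stands at (0.560,-0.342), which agrees with the rack geometry. The grasp needs tool y at heading 23.7°, so I turn about +90°.

Request:
{"fn": "step_arm", "kwargs": {
  "increments": [
    [[3.07,2.29,-0.5],[0,0,8.5]],
    [[3.07,2.29,-0.5],[0,0,8.5]],
    [[3.07,2.29,-0.5],[0,0,8.5]],
    [[3.07,2.29,-0.5],[0,0,8.5]],
    [[3.07,2.29,-0.5],[0,0,8.5]],
    [[3.07,2.29,-0.5],[0,0,8.5]],
    [[3.07,2.29,-0.5],[0,0,8.5]],
    [[3.07,2.29,-0.5],[0,0,8.5]],
    [[3.07,2.29,-0.5],[0,0,8.5]],
    [[3.07,2.29,-0.5],[0,0,8.5]]
  ],
  "fingers": 1,
  "grip_force": 40
}}

```text
clock: 1.1
tool_pos: [0.5608, -0.3415, 0.1881]
eef_rot: [0.579, 0.815, -0.0, -0.0]
contact_force: [0.6, -0.7, -0.1]
opening: 1.0
finger_force: 0.0
```

```bash
cat > st.py <<'E'
from h import *
from scipy.spatial.transform import Rotation as Ro
def st():
    s=r.get_state(); M=Ro.from_quat(s["eef_rot"]).as_matrix()
    print("t",round(float(s["clock"]),2),"pos",np.round(s["tool_pos"],4),"yhead",np.degrees(np.arctan2(M[1,1],M[0,1])).round(2),"z",M[:,2].round(4),"F",np.round(s["contact_force"],1),"M",np.round(s["moment"],2),"open",round(float(s["opening"])*88,1),"ff",s["finger_force"],"q",np.round(s["q"],2))
    return s,M
if __name__=="__main__": st()
E
python3 st.py
```

```text
t 1.1 pos [ 0.5608 -0.3415  0.1881] yhead 19.22 z [-8.e-04  2.e-04 -1.e+00] F [ 0.6 -0.7 -0.1] M [-0.05 -0.07  0.01] open 88.0 ff 0.0 q [ 0.76  0.83 -0.55  1.5   0.49  0.95  0.4 ]
```

Request:
{"fn": "step_arm", "kwargs": {
  "increments": [
    [[-0.05,-0.03,-1.5],[0,0,4.5]],
    [[0,0,-1.5],[0,0,0]],
    [[0,0,-1.5],[0,0,0]],
    [[0,0,-1.5],[0,0,0]],
    [[0,0,-1.5],[0,0,0]],
    [[0,0,-1.5],[0,0,0]],
    [[0,0,-1.5],[0,0,0]],
    [[0,0,-1.0],[0,0,0]],
    [[0,0,-0.9],[0,0,0]],
    [[0,0,0],[0,0,0]]
  ]
}}

```text
clock: 2.1
tool_pos: [0.5589, -0.3425, 0.0634]
eef_rot: [0.549, 0.836, -0.0, -0.001]
contact_force: [-0.4, -0.6, -0.6]
opening: 0.997
finger_force: 0.0
```

```bash
python3 st.py
```

```text
t 2.1 pos [ 0.5589 -0.3425  0.0634] yhead 23.39 z [-1.8e-03  9.0e-04 -1.0e+00] F [-0.4 -0.6 -0.6] M [ 0.01 -0.1  -0.04] open 87.8 ff 0.0 q [ 0.73  0.99 -0.48  1.57  0.62  0.74  0.37]
```

Request:
{"fn": "step_arm", "kwargs": {
  "increments": [
    [[0,0,0],[0,0,0]],
    [[0,0,0],[0,0,0]],
    [[0,0,0],[0,0,0]],
    [[0,0,0],[0,0,0]],
    [[0,0,0],[0,0,0]],
    [[0,0,0],[0,0,0]],
    [[0,0,0],[0,0,0]],
    [[0,0,0],[0,0,0]],
    [[0,0,0],[0,0,0]],
    [[0,0,0],[0,0,0]]
  ],
  "fingers": 0,
  "grip_force": 40
}}

```text
clock: 3.1
tool_pos: [0.5598, -0.3427, 0.0648]
eef_rot: [0.549, 0.836, 0.0, 0.0]
contact_force: [0.5, -0.2, -1.3]
opening: 0.13
finger_force: 40.0
```

```bash
python3 st.py
```

```text
t 3.1 pos [ 0.5598 -0.3427  0.0648] yhead 23.38 z [ 6.e-04  1.e-04 -1.e+00] F [ 0.5 -0.2 -1.3] M [ 0.02 -0.19  0.01] open 11.5 ff 40.0003332272172 q [ 0.73  0.99 -0.49  1.57  0.62  0.74  0.37]
```

Request:
{"fn": "step_arm", "kwargs": {
  "increments": [
    [[0,0,0.5],[0,0,0]],
    [[0,0,1.5],[0,0,0]],
    [[0,0,1.5],[0,0,0]],
    [[0,0,1.5],[0,0,0]],
    [[0,0,1.5],[0,0,0]],
    [[0,0,1.5],[0,0,0]],
    [[0,0,1.5],[0,0,0]],
    [[0,0,1.5],[0,0,0]],
    [[0,0,1.0],[0,0,0]],
    [[0,0,0],[0,0,0]]
  ]
}}

```text
clock: 4.1
tool_pos: [0.5605, -0.3431, 0.1866]
eef_rot: [0.549, 0.836, 0.0, 0.001]
contact_force: [0.4, 0.3, -0.7]
opening: 0.136
finger_force: 40.0
```

Request:
{"fn": "step_arm", "kwargs": {
  "increments": [
    [[-0.2,2.9,0],[0,0,3]],
    [[-0.2,2.9,0],[0,0,3]],
    [[-0.2,2.9,0],[0,0,3]],
    [[-0.2,2.9,0],[0,0,3]],
    [[-0.2,2.9,0],[0,0,3]],
    [[-0.2,2.9,0],[0,0,3]],
    [[-0.2,2.9,0],[0,0,3]],
    [[-0.2,2.9,0],[0,0,3]],
    [[-0.2,2.9,0],[0,0,3]],
    [[-0.2,2.9,0],[0,0,3]]
  ]
}}

```text
clock: 5.1
tool_pos: [0.5389, -0.0518, 0.1842]
eef_rot: [0.313, 0.95, -0.0, -0.001]
contact_force: [-0.2, 0.0, 0.0]
opening: 0.132
finger_force: 40.0
```

```bash
python3 st.py
```

```text
t 5.1 pos [ 0.5389 -0.0518  0.1842] yhead 53.5 z [-1.2e-03  1.0e-04 -1.0e+00] F [-0.2  0.   0. ] M [-0.   -0.13  0.01] open 11.6 ff 39.999234192073345 q [ 0.41  0.73 -0.67  1.86  0.63  0.78  0.33]
```

Request:
{"fn": "step_arm", "kwargs": {
  "increments": [
    [[-0.13,2.9,0],[0,0,3.3]],
    [[-0.13,2.9,0],[0,0,3.3]],
    [[-0.13,2.9,0],[0,0,3.3]],
    [[-0.13,2.9,0],[0,0,3.3]],
    [[-0.13,2.9,0],[0,0,3.3]],
    [[-0.13,2.9,0],[0,0,3.3]],
    [[-0.13,2.9,0],[0,0,3.3]],
    [[-0.13,2.9,0],[0,0,3.3]],
    [[-0.13,2.5,0],[0,0,3.3]],
    [[-0.13,0.95,0],[0,0,3.3]]
  ]
}}

```text
clock: 6.1
tool_pos: [0.5256, 0.2172, 0.1845]
eef_rot: [0.029, 1.0, 0.001, -0.0]
contact_force: [0.1, 0.0, 0.0]
opening: 0.128
finger_force: 40.0
```

Request:
{"fn": "step_arm", "kwargs": {
  "increments": [
    [[0,0,-1],[0,0,0]],
    [[0,0,-1],[0,0,0]],
    [[0,0,-1],[0,0,0]],
    [[0,0,-0.5],[0,0,0]],
    [[0,0,0],[0,0,0]],
    [[0,0,0],[0,0,0]],
    [[0,0,0],[0,0,0]],
    [[0,0,0],[0,0,0]],
    [[0,0,0],[0,0,0]],
    [[0,0,0],[0,0,0]]
  ]
}}

```text
clock: 7.1
tool_pos: [0.5267, 0.2138, 0.1499]
eef_rot: [0.032, 1.0, 0.0, 0.0]
contact_force: [-1.0, 0.6, -1.3]
opening: 0.131
finger_force: 40.0
```

```bash
python3 - <<'E'
from st import *
for i in range(6):
    pt,dt=r.snapshot("top" if i%2==0 else "side"); n=["top","side"][i%2]
    if i<2: np.savez(n+"1.npz",p=pt,d=dt)
    st()
a=np.load("top1.npz")["p"][190:310,170:310]; b=np.load("side1.npz")["p"][150:270,240:380]
o=np.hstack([cv2.resize(np.clip(a*1.6,0,255).astype(np.uint8),(400,343),interpolation=2),cv2.resize(b,(400,343),interpolation=2)])
cv2.imwrite("pics/at1.png",o[:,:,::-1])
E
```

```text
t 7.15 pos [0.5266 0.2137 0.1499] yhead 86.38 z [ 2.e-04  2.e-04 -1.e+00] F [ 0.1  0.7 -0.6] M [ 0.03 -0.13 -0.01] open 11.6 ff 39.99978879466653 q [-0.04  0.83 -0.75  1.81  0.76  0.82  0.32]
t 7.2 pos [0.5266 0.2137 0.1498] yhead 86.38 z [ 1.e-04  1.e-04 -1.e+00] F [ 0.7 -0.  -0.1] M [ 0.06 -0.13  0.01] open 11.3 ff 39.99976336956024 q [-0.04  0.83 -0.75  1.81  0.76  0.82  0.32]
t 7.25 pos [0.5266 0.2137 0.1498] yhead 86.38 z [ 1.e-04  1.e-04 -1.e+00] F [ 0.2 -0.1 -1.4] M [ 0.06 -0.12  0.03] open 11.6 ff 39.999703634530306 q [-0.04  0.83 -0.75  1.81  0.76  0.82  0.32]
t 7.3 pos [0.5266 0.2137 0.1498] yhead 86.38 z [ 1.e-04  1.e-04 -1.e+00] F [ 0.4 -1.  -0.3] M [ 0.05 -0.2  -0.02] open 11.7 ff 39.99980396591127 q [-0.04  0.83 -0.75  1.81  0.76  0.82  0.32]
t 7.35 pos [0.5265 0.2137 0.1498] yhead 86.38 z [-0.e+00  1.e-04 -1.e+00] F [ 0.5  0.3 -0.9] M [ 0.1  -0.11 -0.02] open 12.0 ff 39.99969254247844 q [-0.04  0.83 -0.75  1.81  0.76  0.82  0.32]
t 7.4 pos [0.5266 0.2137 0.1498] yhead 86.38 z [ 0.e+00  1.e-04 -1.e+00] F [-0.4 -0.5  0. ] M [-0.02 -0.14  0.  ] open 11.6 ff 39.99993463978171 q [-0.04  0.83 -0.75  1.81  0.76  0.82  0.32]
```

View pics/at1.png

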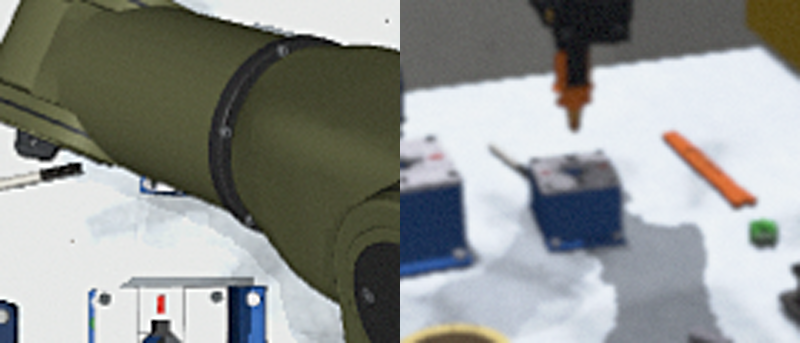

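The top view is blocked by the arm. The side view, right half, shows the holder hanging upright over the small socket, with its bulb tip near crop (574,128). I'll check the offset numerically in the side view.

```bash
python3 - <<'E'
from h import *
p=np.load("side1.npz")["p"]; p0=np.load("side0.npz")["p"]
hsv=cv2.cvtColor(p,cv2.COLOR_RGB2HSV);H,S,V=[hsv[...,i].astype(int) for i in range(3)]
m=(H>3)&(H<20)&(S>130)&(V>60); m[:150]=0;m[197:]=0;m[:,:285]=0;m[:,:]&=(np.arange(640)<325)[None]
for v in range(165,200):
    u=np.nonzero(m[v])[0]
    if len(u): print(v,u.min(),u.max(),(u.min()+u.max())/2,end=" | ")
print()
T=np.array([.5266,.2137,.1498]); zo=.1498-.0245
for dz in(-.026,0,.01,.017,.021): print(dz,proj("side",[T[0],T[1],zo+dz]).round(1))
# plate top edges in side picture: low saturation bright vs blue box mask
b=(H>100)&(H<128)&(S>100); b[:,:]&=((np.arange(640)>280)&(np.arange(640)<325))[None]; b[:195]=0;b[242:]=0
v,u=np.nonzero(b); q=cv2.convexHull(np.stack([u,v],1)); print(cv2.approxPolyDP(q,2,True)[:,0].tolist())
a=np.radians(-3.5); Y=np.array([np.cos(a),np.sin(a)]);X=np.array([-Y[1],Y[0]]);C=np.array([.526,.2147])
for z in(.055,.06):
  for sx,sy in((1,1),(1,-1),(-1,-1),(-1,1)): print(z,sx,sy,proj("side",[*(C+.038*sx*X+.038*sy*Y),z]).round(1))
r_=((H<8)|(H>170))&(S>90); r_[:195]=0; r_[225:]=0; r_[:,:]&=((np.arange(640)>285)&(np.arange(640)<325))[None]
k,l,s,c=cv2.connectedComponentsWithStats(r_.astype(np.uint8)); print(s[1:].tolist(),c[1:])
print(proj("side",[.5542,.2132,.06]),proj("side",[.4991,.2164,.06]))
E
```

```text
168 295 297 296.0 | 169 295 297 296.0 | 170 294 297 295.5 | 171 294 297 295.5 | 172 294 297 295.5 | 173 294 298 296.0 | 174 295 298 296.5 | 175 295 298 296.5 | 176 295 297 296.0 | 177 295 297 296.0 | 178 295 298 296.5 | 179 295 305 300.0 | 180 294 305 299.5 | 181 295 305 300.0 | 182 297 305 301.0 | 183 297 305 301.0 | 184 297 305 301.0 | 185 296 304 300.0 | 186 297 303 300.0 | 187 299 302 300.5 | 188 299 301 300.0 | 189 300 301 300.5 | 190 300 301 300.5 | 191 300 301 300.5 | 192 300 301 300.5 | 
-0.026 [300.4 196.3]
0 [300.2 187.3]
0.01 [300.  183.8]
0.017 [300.  181.3]
0.021 [299.9 179.9]
[[317, 234], [293, 237], [286, 222], [286, 213], [301, 210], [315, 216]]
0.055 1 1 [310.9 204.1]
0.055 1 -1 [284.2 207.2]
0.055 -1 -1 [289.8 218.6]
0.055 -1 1 [317.6 215.2]
0.06 1 1 [310.8 202.5]
0.06 1 -1 [284.1 205.6]
0.06 -1 -1 [289.7 216.9]
0.06 -1 1 [317.5 213.5]
[] []
[310.62657594 208.26002732] [290.84447882 210.631776  ]
```

The side view agrees: holder axis at column 300.3 against 300.2 predicted, and socket edges within about 1 px. I lower until the bulb is in the opening and the lugs are just above the plate.

Request:
{"fn": "step_arm", "kwargs": {
  "increments": [
    [[0,0.1,-1],[0,0,0]],
    [[0,0,-1],[0,0,0]],
    [[0,0,-1],[0,0,0]],
    [[0,0,-1],[0,0,0]],
    [[0,0,-0.5],[0,0,0]],
    [[0,0,-0.5],[0,0,0]],
    [[0,0,-0.3],[0,0,0]],
    [[0,0,0],[0,0,0]],
    [[0,0,0],[0,0,0]],
    [[0,0,0],[0,0,0]]
  ]
}}

```text
clock: 8.4
tool_pos: [0.5268, 0.2148, 0.0971]
eef_rot: [0.032, 1.0, 0.0, 0.0]
contact_force: [-0.0, -1.1, 0.2]
opening: 0.134
finger_force: 40.0
```

Request:
{"fn": "step_arm", "kwargs": {
  "increments": [
    [[0,0,-0.2],[0,0,0]],
    [[0,0,-0.2],[0,0,0]],
    [[0,0,-0.2],[0,0,0]],
    [[0,0,-0.2],[0,0,0]],
    [[0,0,-0.2],[0,0,0]],
    [[0,0,-0.2],[0,0,0]],
    [[0,0,-0.2],[0,0,0]],
    [[0,0,-0.1],[0,0,0]],
    [[0,0,0],[0,0,0]],
    [[0,0,0],[0,0,0]]
  ]
}}

```text
clock: 9.4
tool_pos: [0.5266, 0.2147, 0.0818]
eef_rot: [0.032, 1.0, 0.0, 0.0]
contact_force: [0.2, 0.1, -0.2]
opening: 0.132
finger_force: 40.0
```

```bash
python3 st.py
```

```text
t 9.4 pos [0.5266 0.2147 0.0818] yhead 86.38 z [ 1.e-04  1.e-04 -1.e+00] F [ 0.2  0.1 -0.2] M [ 0.03 -0.11 -0.05] open 11.6 ff 39.9997793789953 q [-0.09  0.93 -0.66  1.84  0.88  0.7   0.23]
```

The lugs are entering the slots with no contact force. Now I press.

Request:
{"fn": "step_arm", "kwargs": {
  "increments": [
    [[0,0,-0.2],[0,0,0]],
    [[0,0,-0.2],[0,0,0]],
    [[0,0,-0.2],[0,0,0]],
    [[0,0,-0.1],[0,0,0]],
    [[0,0,-0.1],[0,0,0]],
    [[0,0,-0.1],[0,0,0]],
    [[0,0,-0.1],[0,0,0]],
    [[0,0,0],[0,0,0]],
    [[0,0,0],[0,0,0]],
    [[0,0,0],[0,0,0]]
  ]
}}

```text
clock: 10.4
tool_pos: [0.5266, 0.2147, 0.0719]
eef_rot: [0.032, 1.0, 0.0, 0.0]
contact_force: [-0.5, -0.3, 4.6]
opening: 0.134
finger_force: 40.0
```

```bash
python3 st.py
```

```text
t 10.4 pos [0.5266 0.2147 0.0719] yhead 86.39 z [ 2.e-04  0.e+00 -1.e+00] F [-0.5 -0.3  4.6] M [-0.14  0.05  0.03] open 11.8 ff 40.00100892037153 q [-0.1   0.94 -0.65  1.84  0.89  0.68  0.22]
```

Request:
{"fn": "step_arm", "kwargs": {
  "increments": [
    [[0,0,-0.1],[0,0,0]],
    [[0,0,-0.1],[0,0,0]],
    [[0,0,-0.1],[0,0,0]],
    [[0,0,-0.1],[0,0,0]],
    [[0,0,-0.05],[0,0,0]],
    [[0,0,-0.05],[0,0,0]],
    [[0,0,0],[0,0,0]],
    [[0,0,0],[0,0,0]],
    [[0,0,0],[0,0,0]],
    [[0,0,0],[0,0,0]]
  ],
  "grip_force": 55
}}

```text
clock: 11.4
tool_pos: [0.5267, 0.2148, 0.0674]
eef_rot: [0.032, 1.0, 0.0, 0.0]
contact_force: [-3.1, -1.6, 10.2]
opening: 0.131
finger_force: 55.0
```

```bash
python3 st.py
```

```text
t 11.4 pos [0.5267 0.2148 0.0674] yhead 86.38 z [ 6.e-04 -0.e+00 -1.e+00] F [-3.1 -1.6 10.2] M [-0.29  0.26 -0.01] open 11.5 ff 55.00294463708997 q [-0.1   0.95 -0.65  1.85  0.9   0.67  0.21]
```

Request:
{"fn": "step_arm", "kwargs": {
  "increments": [
    [[-0.05,-0.03,-0.05],[0,0,0]],
    [[0,0,-0.05],[0,0,0]],
    [[0,0,0],[0,0,0]],
    [[0,0,0],[0,0,0]],
    [[0,0,0],[0,0,0]],
    [[0,0,0],[0,0,0]],
    [[0,0,0],[0,0,0]],
    [[0,0,0],[0,0,0]],
    [[0,0,0],[0,0,0]],
    [[0,0,0],[0,0,0]]
  ]
}}

```text
clock: 12.4
tool_pos: [0.5266, 0.2148, 0.0673]
eef_rot: [0.032, 1.0, 0.0, 0.001]
contact_force: [-2.6, -2.1, 16.4]
opening: 0.133
finger_force: 55.0
```

```bash
python3 st.py
```

```text
t 12.4 pos [0.5266 0.2148 0.0673] yhead 86.38 z [ 2.1e-03  4.0e-04 -1.0e+00] F [-2.6 -2.1 16.4] M [-0.53  0.39 -0.01] open 11.7 ff 55.004959758371115 q [-0.1   0.95 -0.64  1.85  0.9   0.67  0.21]
```

The flange is flush: z stopped and the force rose to 16 N. Next is the clockwise twist.

Request:
{"fn": "step_arm", "kwargs": {
  "increments": [
    [[0,0,0],[0,0,-4]],
    [[0,0,0],[0,0,-4]],
    [[0,0,0],[0,0,-4]],
    [[0,0,0],[0,0,-4]],
    [[0,0,0],[0,0,-4]],
    [[0,0,0],[0,0,-4]],
    [[0,0,0],[0,0,-4]],
    [[0,0,0],[0,0,-4]],
    [[0,0,0],[0,0,-4]],
    [[0,0,0],[0,0,-4]]
  ]
}}

```text
clock: 13.4
tool_pos: [0.527, 0.2154, 0.0673]
eef_rot: [0.372, 0.928, 0.001, 0.001]
contact_force: [-1.7, -0.9, 15.4]
opening: 0.129
finger_force: 55.0
```

```bash
python3 st.py
```

```text
t 13.4 pos [0.527  0.2154 0.0673] yhead 46.28 z [ 0.0029  0.0015 -1.    ] F [-1.7 -0.9 15.4] M [-0.39  0.41  0.13] open 11.4 ff 55.0030574016273 q [-0.2   0.91 -0.47  1.85  0.74  0.56 -0.35]
```

Request:
{"fn": "step_arm", "kwargs": {
  "increments": [
    [[0,0,0],[0,0,-4.5]],
    [[0,0,0],[0,0,-4.5]],
    [[0,0,0],[0,0,-4.5]],
    [[0,0,0],[0,0,-4.5]],
    [[0,0,0],[0,0,-4.5]],
    [[0,0,0],[0,0,-4.5]],
    [[0,0,0],[0,0,-4.5]],
    [[0,0,0],[0,0,-4.5]],
    [[0,0,0],[0,0,-4.5]],
    [[0,0,0],[0,0,-4.5]]
  ]
}}

```text
clock: 14.4
tool_pos: [0.5259, 0.2147, 0.0673]
eef_rot: [0.699, 0.715, 0.0, 0.0]
contact_force: [-3.7, -1.5, 17.9]
opening: 0.133
finger_force: 55.0
```

```bash
python3 st.py
```

```text
t 14.4 pos [0.5259 0.2147 0.0673] yhead 1.29 z [ 9.e-04 -2.e-04 -1.e+00] F [-3.7 -1.5 17.9] M [-0.43  0.94  0.32] open 11.7 ff 55.004278142005205 q [-0.31  0.88 -0.27  1.86  0.48  0.47 -0.9 ]
```

Request:
{"fn": "step_arm", "kwargs": {
  "increments": [
    [[0,0,0],[0,0,-1]],
    [[0,0,0],[0,0,-1]],
    [[0,0,0],[0,0,-1]],
    [[0,0,-0.05],[0,0,0]],
    [[0,0,0],[0,0,0]],
    [[0,0,0],[0,0,0]],
    [[0,0,0],[0,0,0]],
    [[0,0,0],[0,0,0]],
    [[0,0,0],[0,0,0]],
    [[0,0,0],[0,0,0]]
  ]
}}

```text
clock: 15.4
tool_pos: [0.5258, 0.2147, 0.0673]
eef_rot: [0.716, 0.698, 0.0, 0.0]
contact_force: [-5.4, -2.4, 23.2]
opening: 0.126
finger_force: 55.0
```

```bash
python3 - <<'E'
from st import *
st()
p,d=r.snapshot("side"); q,_=r.snapshot("top"); st()
o=np.hstack([cv2.resize(p[150:270,240:380],(400,343),interpolation=2),cv2.resize(np.clip(q[190:310,170:310]*1.6,0,255).astype(np.uint8),(400,343),interpolation=2)])
cv2.imwrite("pics/end.png",o[:,:,::-1])
E
```

```text
t 15.4 pos [0.5258 0.2147 0.0673] yhead -1.53 z [ 1.e-03 -3.e-04 -1.e+00] F [-5.4 -2.4 23.2] M [-0.56  1.08  0.26] open 11.1 ff 55.007087755948305 q [-0.32  0.88 -0.26  1.86  0.46  0.46 -0.93]
t 15.5 pos [0.5258 0.2147 0.0673] yhead -1.53 z [ 1.e-03 -3.e-04 -1.e+00] F [-5.1 -2.8 22.4] M [-0.48  1.12  0.29] open 11.5 ff 55.0071307271719 q [-0.32  0.88 -0.26  1.86  0.46  0.46 -0.93]
```

View pics/end.png

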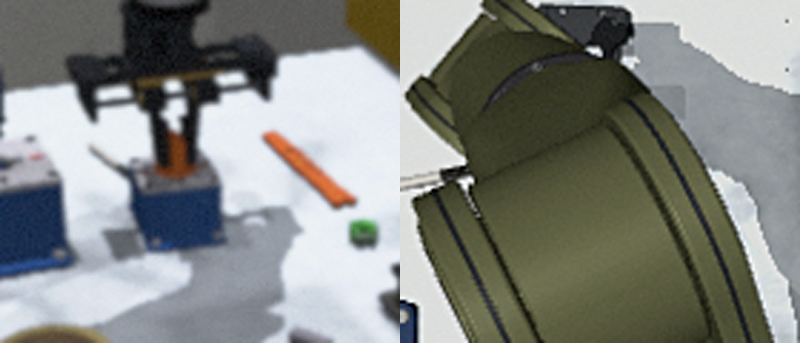

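Left half of the picture: the holder sits flush in the small socket with its wing between the fingers, around crop (177,155), fully turned. Right half: the arm blocks the top view of the socket. The press force is 22 N and the turning torque levelled off at about 0.3 N m, above the 0.17 N m spring torque at the stop. I hand it in.

```bash
python3 -c "
from plant import r
print(r.finish_job())"
```

```text
the job is handed in; nothing more can be done
None
```

I handed the job in at about 15.5 s with the orange holder still gripped in the small blue socket, flange pressed on the plate (22 N) and turned about 88° clockwise to the stop; `finish_job` returned no verdict, and the rotor's press and turn are inferred from force and pose readings.

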